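Scan the green pan's label with the hand scanner

TASK

Take the hand scanner out of its charging cradle, where only its head can be gripped, and set it down so that you can take it again by the handle, with your grip squeezing the side trigger. With the trigger squeezed, hold it steady for a second square to the bar label of the green-lidded pan, the lens about 10 cm from the middle of the label; never scan the red pan's label. Then lay the scanner flat on its base on the grey mat and let go, leaving the bowl, the bottle and the shaker where they are.

Things in the scene. Friction and masses are not known exactly. Their poses are not given: they have to be found in the camera images.
- scanner: Hand scanner, a bar 170 mm long and 38 mm high, about 160 g, loose. Origin: underside, 95 mm ahead of its rear end, close to the centre of mass. x: forward, the way the lens looks; y: towards the trigger side; z: up when it lies on its base. Black head: x = 15 to 75 mm, 46 mm wide in y. Yellow handle: x = -95 to 15 mm, 28 mm wide in y, with black band near its rear.
- scanner_center (a point): Centre of the scanner half-way up: 19 mm above its underside, axes as scanner.
- lens (a point): Middle of the scanner's red front window: x = 75 mm, 20 mm above the underside, axes as scanner.
- aim (a point): Where the beam reads: a bodiless point 100 mm straight ahead (+x) of the lens, moving with the scanner, axes as scanner. To read, it must lie on the middle of the label.
- trigger (a joint): Orange spring trigger on the handle's +y side: 0 = out, 0.005 m = fully in, squeezed beyond 0.0035. Centred at x = -40 mm, 32 mm long in x, 8 to 32 mm above the underside, its face at y = +20 mm (6 mm proud). Moves along -y; 1 N at first, 5 N fully in; springs back. Fingers closing on the handle in y at x = -40 mm squeeze it; the grip is then 29 mm wide.
- cradle: Fixed grey cradle, open above and in front; origin on the counter beneath the scanner's origin, x = the way the head points. The scanner rests on a 10 mm base and lifts straight up. Walls 62 mm high, 6 mm thick, 47 mm apart inside, enclose the handle (x = -106 to 12 mm), too tight for fingers. The head stands out on a tongue 28 mm wide, to x = 59 mm, free on both sides.
- mat: Fixed grey rest mat, 260 mm (x) by 220 mm (y), 4 mm thick; origin at the centre of its underside, on the counter.
- green_pan: Fixed steel pan with a green lid, 145 mm (x) by 135 mm (y), 129 mm high with the knob; origin at the centre of its underside. Its label board stands out on its -y side. The green and the red pan may stand either way round.
- green_pan_label: Middle of the face of the green-edged bar label, 97 mm to -y of the pan's origin and 108 mm above the counter. Board 78 mm (x) by 56 mm (z), sloped: its own -y axis points straight out of its face, 35 degrees above level; its x axis is level, its z axis runs up the face.
- red_pan_label: The same for the red pan: red-edged label, not to be scanned. Its pan has the same size.
- bowl: Bystander: loose black stone bowl, 136 mm across, 70 mm high; origin under its centre.
- sauce: Bystander: loose orange sauce bottle, 54 mm across, 150 mm high; origin under its centre.
- shaker: Bystander: loose white shaker with steel cap, 42 mm across, 70 mm high; origin under its centre.
Mind the look-alikes: they are no part of the job. Of the things that look like the cradle, the larger one is meant. Leave any white look-alike of the green_pan alone.

How it is judged:
On the way, in this order (a step that is already met when the one before it is completed fails the run):
1. the scanner is set down out of its cradle (its centre over 120 mm from the cradle's origin and below 50 mm) and let go (horizontal distance between scanner_center and cradle above 0.12 m and height (world z) of scanner_center below 0.05 m and contact force between scanner and the fingers below 0.1 N and linear speed of scanner below 0.02 m/s), for 0.1 s.
2. held by the fingers, trigger in over 3.5 mm, aim point within 20 mm of the middle of the green label, square to it within 0.2 rad from in front, slower than 25 mm/s and 0.25 rad/s, for 1 s (distance between aim and green_pan_label below 0.02 m and angle between the x axis of scanner and the y axis of green_pan_label, either way round below 0.2 rad and y of lens in the frame of green_pan_label below -0.05 m and value of joint trigger above 0.0035 m and contact force between scanner and the fingers above 1 N and linear speed of scanner below 0.025 m/s and angular speed of scanner below 0.25 rad/s), for 1 s.
At the end, for the whole second after the job is handed in: The scanner lies at rest on the grey mat, flat on its base (within 0.12 rad), its centre over the mat and no higher than 30 mm, its trigger out and nothing holding it (x of scanner_center in the frame of mat between -0.13 and 0.13 m and y of scanner_center in the frame of mat between -0.11 and 0.11 m and angle between scanner's own z axis and vertical below 0.12 rad and height (world z) of scanner_center below 0.03 m and contact force between scanner and mat above 0.3 N and linear speed of scanner below 0.01 m/s and value of joint trigger below 0.002 m); the robot touches nothing.
It fails at once if the trigger is squeezed with the scanner aimed at the red pan's label (aim point within 30 mm of its middle) (distance between aim and red_pan_label below 0.03 m and value of joint trigger above 0.0035 m).
It fails at once if the bowl, the bottle or the shaker is shifted by over 30 mm (distance of any of bowl, sauce, shaker from where it was at the start of the episode above 0.03 m).
It fails at once if the bottle or the shaker is tipped over (angle between any of sauce, shaker's own z axis and vertical above 0.5 rad).
It also fails if it takes over 62 s, if anything falls off the work surface, if the arm or the gripper's body presses on something with over 40 N, if the wrist force passes 120 N, or if a joint passes its speed limit or range.

ROBOT

A 6-joint arm with a two-finger parallel gripper is mounted at the origin on the work surface. World frame = base frame: x ahead of the robot, y to its left, z up, the work surface at z = 0. Lengths are in m, angles in rad, forces in N, time in s.
With the tool pointing down it reaches from about 0.3 to 0.875 m from the base axis. Payload 6.4 kg.
Tool frame: the origin (TCP) lies on the centre line of the jaws, within the pads' length; the fingertips stand 17 mm ahead of it and the grasp point (between the pads) lies 2 mm behind it; z points along the fingers, x is the direction in which the jaws open and shut, and the axes are right-handed (so a half turn about z gives the same grasp; the last joint's range is limited). The gripper opens to 85 mm and grips with 20 to 120 N. Pads are 22 mm wide; open, the fingers measure 114 mm over their backs; the gripper's body (76 mm by 85 mm) begins 54 mm behind the grasp point. The pads swing forward as they close: fully open they stand 13 mm farther back than shut.
Start: joints at [-1.53, 0.181, 1.607, -0, 1.354, -0.206], TCP at [0.14, -0.558, 0.248] pointing down, gripper open.
Joint ranges: [-2.99, 2.99], [-0.89, 2.07], [0.3, 2.58], [-1.14, 4.28], [0, 2.63], [-3.12, 3.12]. Speed limits (rad/s): [2.57, 2.57, 3.01, 3.14, 3.14, 3.14].

INTERFACE

Orientations are given as a unit quaternion [w, x, y, z].
In Python, from bench import ctrl gives the robot as it stands.
- The arm moves only by the tool servo_tool, never from a script. Its argument "increments" is text: rows parted by semicolons, each of 5 numbers parted by spaces: the shift along the tool's x, y, z in cm, then the turn about the tool's z in rad, then the opening, from 0 (shut) to 1 (fully open). In form: dx dy dz yaw gripper; .... A call has 1 to 10 rows; each row shifts and turns the commanded pose from where the row before left it, along the tool's axes as they then stand; what a row does not reach is not made up. A row lasts 1/8 s, in which the tool goes at most 62.5 mm and 10.7 degrees, less where a joint would pass 70% of its speed; a pose out of reach is approached as far as the arm can. A call is refused whole if a number of a shift passes 6.25 or a number of a turn 0.188, either way. A call with a gripper value outside its range is refused whole. The fingers move at their own pace and stop on an object; the grip force is fixed at half the most. Time passes only in rows, so rows that do not move let the fingers close. It gives the time, the measured TCP pose, the force and the opening at its end, in the units of the state.
- ctrl.get_obs(): the state, without advancing time (a new reading comes with each control period).
- ctrl.camera(name): name is "scene" or "top" or "wrist"; returns (picture, depth): 384x512x3 uint8, red, green, blue; 384x512 float32, m along the optical axis (not along the pixel's ray), 0 where there is no reading.
- ctrl.camera_params(name): a dict with "mtx" (3x3 intrinsics, pixels), "position" and "attitude" of the camera in the world; the wrist camera has in their place "tool_from_camera" (4x4, takes a point from camera to tool coordinates, whose origin is the TCP and whose axes are the tool frame's). Camera axes: x right, y down, z forward; pixel columns grow to the right and rows downward; lengths in m; the calibration is good to about 2 mm. A picture is of the moment at which its call begins: read the wrist's pose just before it. camera_params takes no time and is no camera call.
- ctrl.hand_in(): hands the job in, once; it reports no verdict.
The state is a dict: "time_s": time; "q": joint angles; "dq": joint speeds; "joint_efforts": joint torques, N m; "eef_pos": TCP position; "eef_rot": TCP orientation; "wrist_force": force on the tool from outside, world axes, zero at the start; "torque": the same for the moment, N m; "opening": opening from 0.0 (shut) to 1.0 (fully open).
Only numpy, scipy, OpenCV 4.12 (cv2) and the standard library are available. Lean on these libraries where they do the work, as an engineer would, in place of code of your own. Each camera call takes 0.05 s, during which the arm holds its last target.

## Working session

There is one attempt and no reset: what is moved stays moved. The work goes in short steps, Python scripts to look and compute and a tool call to move; the robot and the scene stay as the last step left them, time stands still between calls to the robot, and variables do not carry over. Pictures are saved under pics/ and viewed, and the job is handed in when it is done.

Besides the shell and the picture viewer there is one more tool, called after "Request:" in YAML: its name, and indented under it one key for each argument. servo_tool: Moves the arm, as the interface text tells. Its arguments: {"type":"object","properties":{"increments":{"type":"string"}},"required":["increments"]}

```bash
mkdir -p pics; ls
python3 - <<'E'
from bench import ctrl
import cv2,numpy as np
print(ctrl.get_obs())
for n in ("scene","top"):
    p,d=ctrl.camera(n); cv2.imwrite(f"pics/{n}0.png",p[:,:,::-1]); np.savez(f"/tmp/{n}0.npz",p=p,d=d)
    print(n,ctrl.camera_params(n))
print(ctrl.camera_params("wrist"))
E
```

```text
pics
{'time_s': 0.0, 'q': array([-1.53026214e+00,  1.81497305e-01,  1.60798066e+00,  3.41464659e-05,
        1.35381300e+00, -2.06287600e-01]), 'dq': array([ 0.00025385, -0.00052177, -0.00071655, -0.00020849, -0.00107066,
        0.00029241]), 'joint_efforts': array([-1.06874231e-03, -4.44875157e+01, -3.51336622e+01, -4.40202302e-04,
        9.01429681e-03,  4.29312905e-06]), 'eef_pos': array([ 0.14049869, -0.5570458 ,  0.24742194]), 'eef_rot': array([-6.58858897e-04,  7.88769690e-01, -6.14688258e-01, -5.35953633e-04]), 'wrist_force': array([0.77110575, 0.03327739, 0.75833747]), 'torque': array([-0.0393515 , -0.02223872,  0.00932494]), 'opening': 1.000969862770458}
scene {'mtx': array([[363.81520638,   0.        , 252.8042305 ],
       [  0.        , 363.81520638, 184.08662711],
       [  0.        ,   0.        ,   1.        ]]), 'position': array([1.1372862 , 0.01173222, 0.83995756]), 'attitude': array([-0.23552552,  0.63609388,  0.69342714, -0.24304549])}
top {'mtx': array([[425.35620765,   0.        , 248.78274875],
       [  0.        , 425.35620765, 188.64659003],
       [  0.        ,   0.        ,   1.        ]]), 'position': array([ 0.3904875 , -0.05664362,  1.55093433]), 'attitude': array([ 0.02469538, -0.69685565,  0.7163453 , -0.02513478])}
{'mtx': array([[319.72579437,   0.        , 253.10295258],
       [  0.        , 319.72579437, 188.61405339],
       [  0.        ,   0.        ,   1.        ]]), 'tool_from_camera': array([[ 9.99999804e-01,  2.98229939e-04,  5.50810720e-04,
         7.65958932e-04],
       [-4.51429802e-04,  9.52764335e-01,  3.03710253e-01,
        -7.72302985e-02],
       [-4.34217319e-04, -3.03710442e-01,  9.52764283e-01,
        -1.25314660e-01],
       [ 0.00000000e+00,  0.00000000e+00,  0.00000000e+00,
         1.00000000e+00]])}
```

View pics/scene0.png

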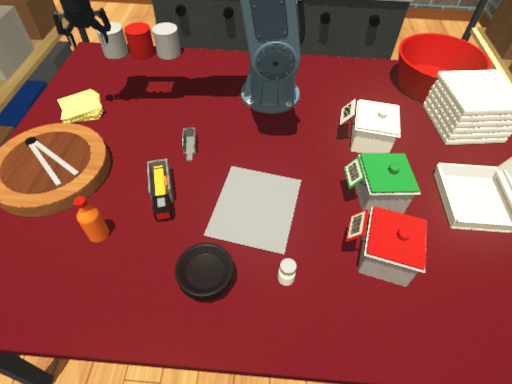

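View pics/top0.png

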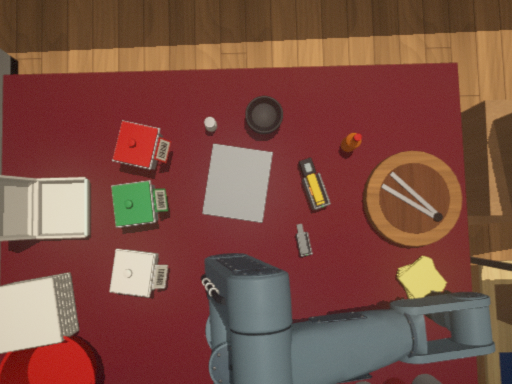

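```bash
cat > h.py <<'E'
import numpy as np, cv2
from scipy.spatial.transform import Rotation as R
from bench import ctrl
def quat(q): return R.from_quat(np.r_[q[1:],q[0]]).as_matrix()
def cloud(name,p=None,d=None):
    """world xyz for each pixel"""
    o=ctrl.get_obs()
    if d is None: p,d=ctrl.camera(name)
    c=ctrl.camera_params(name); K=c["mtx"]
    v,u=np.mgrid[:d.shape[0],:d.shape[1]]
    X=np.stack([(u-K[0,2])/K[0,0]*d,(v-K[1,2])/K[1,1]*d,d],-1)
    if name=="wrist":
        T=c["tool_from_camera"]; X=X@T[:3,:3].T+T[:3,3]
        X=X@quat(o["eef_rot"]).T+o["eef_pos"]
    else: X=X@quat(c["attitude"]).T+c["position"]
    X[d==0]=np.nan
    return p,X
E
python3 - <<'E'
from h import *
z=np.load("/tmp/top0.npz"); p,X=cloud("top",z["p"],z["d"])
def at(u,v): print((u,v),X[v,u].round(3),p[v,u])
for u,v in [(315,185),(308,165),(321,204),(303,240),(238,183),(161,200),(163,150),(160,277),(134,204),(138,146),(264,115),(210,125),(352,143),(400,100),(215,148),(270,150),(262,220),(205,213)]: at(u,v)
for nm,(a,b,c,d) in dict(cr=(285,335,145,260),gp=(105,180,170,240)).items():
    im=cv2.resize(p[c:d,a:b],None,fx=7,fy=7,interpolation=cv2.INTER_NEAREST)[:600,:800]
    cv2.imwrite(f"pics/{nm}.png",im[:,:,::-1])
np.set_printoptions(linewidth=250)
print((X[150:260:2,292:334:2,2]*1000).round(0).astype(int))
E
```

```text
(315, 185) [ 0.503 -0.294  0.049] [226 193  66]
(308, 165) [ 0.575 -0.272  0.048] [178 180 170]
(321, 204) [ 0.436 -0.318  0.015] [123 105  69]
(303, 240) [ 0.308 -0.25   0.005] [150 146 135]
(238, 183) [ 0.521 -0.02   0.006] [178 175 166]
(161, 200) [0.462 0.24  0.106] [115 108  91]
(163, 150) [0.634 0.232 0.103] [99 85 73]
(160, 277) [0.204 0.246 0.111] [131 122 106]
(134, 204) [0.451 0.331 0.112] [ 78 156  86]
(138, 146) [0.648 0.315 0.114] [198  48  38]
(264, 115) [ 0.76  -0.121  0.049] [96 86 78]
(210, 125) [0.723 0.071 0.076] [204 194 181]
(352, 143) [ 0.64  -0.417  0.106] [127  63  20]
(400, 100) [ 0.814 -0.629 -0.   ] [125  48  50]
(215, 148) [0.653 0.061 0.004] [177 173 163]
(270, 150) [ 0.64  -0.141 -0.001] [127  58  59]
(262, 220) [ 0.384 -0.104 -0.007] [140 122 115]
(205, 213) [0.415 0.102 0.005] [174 169 160]
[[-3 -1 -6 ...  4  1 -7]
 [-4  7  2 ... -2  3 -3]
 [-3  5 -3 ... -3  3 -1]
 ...
 [ 4  0  0 ... -3  4 -9]
 [ 0  1  8 ... -8  0  3]
 [ 4  4 -3 ... -3 -3 -3]]<stdin>:9: RuntimeWarning: invalid value encountered in cast
```

View pics/cr.png

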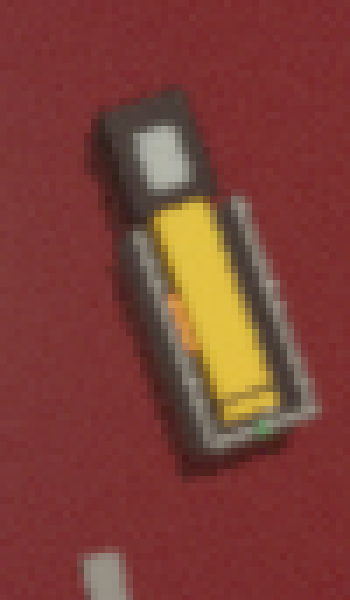

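View pics/gp.png

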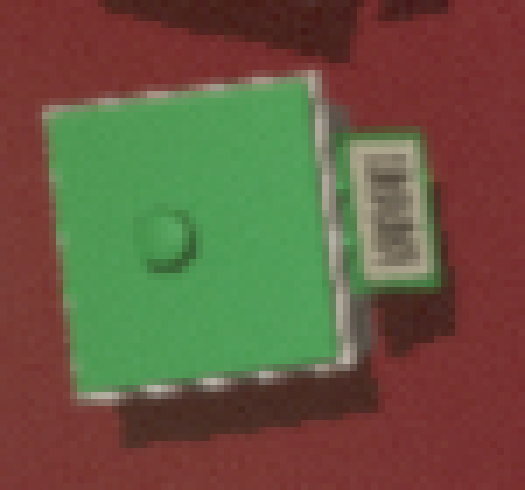

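```bash
cat >> h.py <<'E'
def onplane(name,uv,z):
    c=ctrl.camera_params(name);K=c["mtx"];Rm=quat(c["attitude"]);uv=np.atleast_2d(uv).astype(float)
    r=np.c_[(uv[:,0]-K[0,2])/K[0,0],(uv[:,1]-K[1,2])/K[1,1],np.ones(len(uv))]@Rm.T
    t=(z-c["position"][2])/r[:,2]; return c["position"]+r*t[:,None]
def comp(mask,uv):
    n,l,s,cen=cv2.connectedComponentsWithStats(mask.astype(np.uint8)); k=l[uv[1],uv[0]]
    v,u=np.nonzero(l==k); return np.c_[u,v]
def rect(P):
    (c,s,a)=cv2.minAreaRect((P[:,:2]*1000).astype(np.float32)); return np.round(c,1),np.round(s,1),round(a,2)
E
python3 - <<'E'
from h import *
z=np.load("/tmp/top0.npz");p=z["p"];d=z["d"];_,X=cloud("top",p,d)
h=cv2.cvtColor(p,cv2.COLOR_RGB2HSV);H,S,V=[h[...,i].astype(int) for i in range(3)]
y=comp((H>20)&(H<35)&(S>120)&(V>140),(314,185))
P=onplane("top",y,0.048);print("yellow",len(y),rect(P),P.mean(0))
m=(X[...,2]>0.035)&(X[...,2]<.075); 
hd=comp(m&(H>=0),(308,168));P=onplane("top",hd,0.05);print("hd+cradle",len(hd),rect(P))
g=comp((H>50)&(H<80)&(S>70)&(V>60),(134,204));P=onplane("top",g,0.112);print("lid",len(g),rect(P),P.mean(0), np.nanmedian(X[g[:,1],g[:,0],2]))
r=comp(((H<8)|(H>172))&(S>150)&(V>120),(138,146));P=onplane("top",r,0.112);print("red",len(r),rect(P))
mm=comp((S<50)&(V>120),(238,183));P=onplane("top",mm,0.004);print("mat",len(mm),rect(P),P.mean(0))
# label cloud
for nm,box in (("g",(152,170,187,214)),("r",(154,172,136,166))):
    a,b,c,e=box; Q=X[c:e,a:b].reshape(-1,3);Q=Q[(Q[:,2]>.075)&(Q[:,2]<.14)]
    print(nm,len(Q),Q.mean(0),Q.min(0),Q.max(0))
sm=comp((S<80)&(V>110),(303,240));print("small",rect(onplane("top",sm,.04)), np.nanmax(X[225:258,292:314,2]))
E
```

```text
yellow 258 (array([ 490. , -294.8]), array([110.8,  29.7]), 17.43) [ 0.49000964 -0.29487517  0.048     ]
hd+cradle 709 (array([ 512.8, -286.5]), array([181.2,  63.4]), 17.53)
lid 1524 (array([452.9, 337.1]), array([137.5, 127.7]), 5.92) [0.45275083 0.33709909 0.112     ] 0.11151684530061035
red 1772 (array([637. , 363.3]), array([189. , 193.1]), 75.78)
mat 4288 (array([523.5, -17.8]), array([220.9, 260.1]), 79.93) [ 0.5229127  -0.01764482  0.004     ]
g 314 [0.46159548 0.24669609 0.10949456] [0.41861291 0.22457659 0.07619802] [0.50426129 0.27631758 0.13660703]
r 333 [0.63795974 0.23751489 0.10959063] [0.59402555 0.2096326  0.0807174 ] [0.68366833 0.26384389 0.13735645]
small (array([ 312.9, -241.2]), array([110.1,  30.8]), 7.41) 0.04905494494301066
```

```bash
cat >> h.py <<'E'
def plan(x,y,z,jaw=None):
    """turn first, then shift: print tool increments (cm, rad)"""
    o=ctrl.get_obs();M=quat(o["eef_rot"]);h=np.arctan2(M[1,0],M[0,0])
    j=h if jaw is None else np.radians(jaw)
    dyaw=-(j-h); Mn=M@R.from_rotvec([0,0,dyaw]).as_matrix()
    dl=Mn.T@(np.array([x,y,z])-o["eef_pos"])*100
    print("t",o["time_s"],"pos",o["eef_pos"].round(4),"jaw",round(np.degrees(h),2),"tilt",M[:,2].round(4),"q",o["q"].round(2),"open",round(o["opening"],3),"F",o["wrist_force"].round(1))
    print("yaw %.4f  dx dy dz cm"%dyaw,dl.round(2),"norm",np.linalg.norm(dl).round(1))
E
python3 -c "
from h import *
plan(.571,-.2695,.15,-72.55)"
```

```text
t 0.1 pos [ 0.1405 -0.5571  0.2475] jaw -75.86 tilt [-1.0e-04  1.6e-03 -1.0e+00] q [-1.53  0.18  1.61  0.    1.35 -0.21] open 1.004 F [ 0.1  0.2 -0.1]
yaw -0.0578  dx dy dz cm [-14.51 -49.69   9.79] norm 52.7
```

Request:
servo_tool:
  increments: "0 0 0 -0.058 1; -1.45 -4.97 0 0 1; -1.45 -4.97 0 0 1; -1.45 -4.97 0 0 1; -1.45 -4.97 0 0 1; -1.45 -4.97 0 0 1; -1.45 -4.97 0 0 1; -1.45 -4.97 0 0 1; -1.45 -4.97 0 0 1; -1.45 -4.97 2 0 1"

```text
time_s: 1.35
eef_pos: [0.5301, -0.2984, 0.2296]
eef_rot: [0.0, 0.806, -0.592, 0.002]
wrist_force: [-0.3, -0.2, 0.0]
opening: 0.999
```

Run:
```python
from h import *
p,X=cloud("wrist"); cv2.imwrite("pics/w1.png",p[:,:,::-1]); np.savez("/tmp/w1.npz",p=p,X=X)
plan(.571,-.2695,.15,-72.55)
```

```text
t 1.4 pos [ 0.5326 -0.2931  0.2252] jaw -72.36 tilt [ 0.001   0.0041 -1.    ] q [-0.7   0.27  1.54  0.    1.33  0.56] open 1.0 F [-0.3  4.4 -1.8]
yaw 0.0033  dx dy dz cm [-1.07 -4.35  7.54] norm 8.8
```

View pics/w1.png

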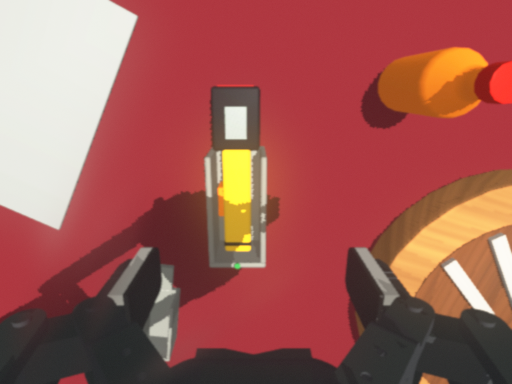

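Run:
```python
from h import *
z=np.load("/tmp/w1.npz");p=z["p"];X=z["X"]
h=cv2.cvtColor(p,cv2.COLOR_RGB2HSV);H,S,V=[h[...,i].astype(int) for i in range(3)]
y=comp((H>20)&(H<35)&(S>120)&(V>140),(236,180));P=X[y[:,1],y[:,0]]
print(len(y),rect(P),np.nanmedian(P[:,2]))
hd=comp((V<90)&(X[...,2]>.03),(235,135));P=X[hd[:,1],hd[:,0]]; print(len(hd),rect(P),P.mean(0))
plan(.571,-.2695,.12,-72.55)
```

```text
2541 (array([ 495.2, -290.6]), array([99.5, 31.5]), 17.94) 0.04740452527289457
164192 (array([ 452.4, -334.5]), array([486.9, 579.4]), 17.63) [nan nan nan]
t 1.4 pos [ 0.5326 -0.2931  0.2252] jaw -72.36 tilt [ 0.001   0.0041 -1.    ] q [-0.7   0.27  1.54  0.    1.33  0.56] open 1.0 F [-0.3  4.4 -1.8]
yaw 0.0033  dx dy dz cm [-1.06 -4.34 10.54] norm 11.4
```

Request:
servo_tool:
  increments: "-0.5 -2.2 2 0 1; -0.55 -2.1 3 0 1; 0 0 3 0 1; 0 0 2.5 0 1; 0 0 0 0 1; 0 0 0 0 1"

```text
time_s: 2.15
eef_pos: [0.5662, -0.2763, 0.1241]
eef_rot: [-0.0, 0.806, -0.592, 0.0]
wrist_force: [0.6, -0.7, 0.3]
opening: 1.002
```

Run:
```python
from h import *
p,X=cloud("wrist"); cv2.imwrite("pics/w2.png",p[:,:,::-1]); np.savez("/tmp/w2.npz",p=p,X=X)
h=cv2.cvtColor(p,cv2.COLOR_RGB2HSV);H,S,V=[h[...,i].astype(int) for i in range(3)]
m=(H>20)&(H<35)&(S>120)&(V>140)&(X[...,2]>.03)&(X[...,2]<.06);m[:, :150]=0;m[:,350:]=0
P=X[m];print(m.sum(),rect(P))
plan(.571,-.2695,.032,-72.55)
```

```text
4175 (array([ 496.5, -293.1]), array([100.3,  27.9]), 17.39)
t 2.2 pos [ 0.5665 -0.2766  0.1247] jaw -72.55 tilt [ 0.0016 -0.0012 -1.    ] q [-0.64  0.43  1.56  0.    1.15  0.62] open 1.0 F [-0.2  0.5  0.6]
yaw 0.0001  dx dy dz cm [-0.55 -0.63  9.27] norm 9.3
```

View pics/w2.png

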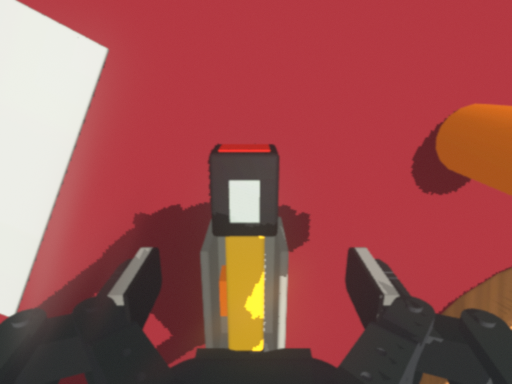

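Request:
servo_tool:
  increments: "-0.55 -0.6 0 0 1; 0 0 3 0 1; 0 0 3 0 1; 0 0 2 0 1; 0 0 1.2 0 1; 0 0 0 0 1; 0 0 0 0 1"

```text
time_s: 3.08
eef_pos: [0.5707, -0.2694, 0.0324]
eef_rot: [-0.0, 0.806, -0.592, 0.001]
wrist_force: [0.3, -0.3, 1.3]
opening: 1.001
```

Run:
```python
from h import *
plan(.571,-.2695,.032,-72.55)
```

```text
t 3.075 pos [ 0.5707 -0.2694  0.0324] jaw -72.54 tilt [ 0.0015 -0.0011 -1.    ] q [-0.63  0.56  1.58  0.    1.    0.64] open 1.001 F [ 0.3 -0.3  1.3]
yaw 0.0002  dx dy dz cm [ 0.02 -0.02  0.04] norm 0.0
```

Request:
servo_tool:
  increments: "0 0 0 0 0; 0 0 0 0 0; 0 0 0 0 0; 0 0 0 0 0; 0 0 0 0 0; 0 0 -1.5 0 0; 0 0 -3 0 0; 0 0 -4 0 0; 0 0 -2.5 0 0; 0 0 0 0 0"

```text
time_s: 4.32
eef_pos: [0.5712, -0.2697, 0.144]
eef_rot: [-0.0, 0.806, -0.592, 0.002]
wrist_force: [-0.5, 0.8, -2.6]
opening: 0.528
```

Run:
```python
from h import *
plan(.5,-.03,.11,17.45)
p,d=ctrl.camera("scene"); cv2.imwrite("pics/s1.png",cv2.resize(p[100:280,80:360,::-1],None,fx=2.8,fy=2.8))
```

```text
t 4.325 pos [ 0.5712 -0.2697  0.144 ] jaw -72.53 tilt [ 0.0039 -0.0028 -1.    ] q [-0.63  0.41  1.54  0.    1.19  0.64] open 0.528 F [-0.5  0.8 -2.6]
yaw -1.5705  dx dy dz cm [  0.39 -25.02   3.31] norm 25.2
```

View pics/s1.png

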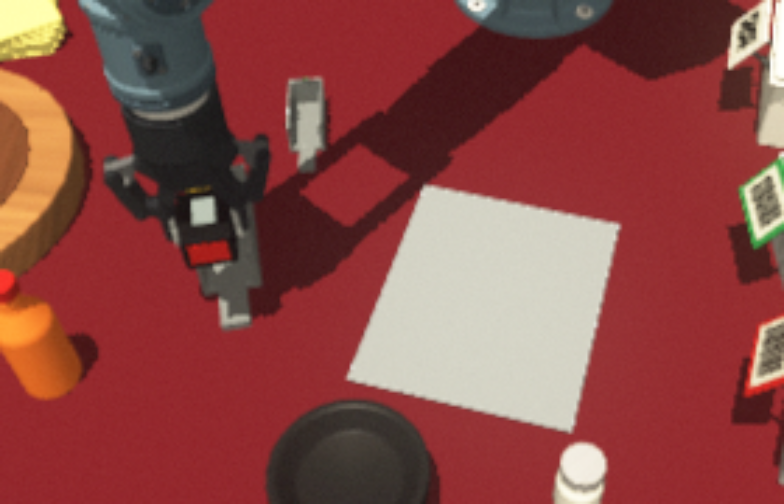

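Request:
servo_tool:
  increments: "-5 0 0 0 0; -5 0 0 0 0; -5 0 0 0 0; -5 0 0 0 0; -5 0 0 0 0; 0 0 0 -0.1745 0; 0 0 0 -0.1745 0; 0 0 0 -0.1745 0; 0 0 0 -0.1745 0; 0 0 0 -0.1745 0"

```text
time_s: 5.62
eef_pos: [0.4934, -0.03, 0.1393]
eef_rot: [-0.0, 0.981, -0.193, -0.002]
wrist_force: [1.2, -0.2, -1.5]
opening: 0.53
```

Request:
servo_tool:
  increments: "0 0 2 -0.1745 0; 0 0 2 -0.1745 0; 0 0 2 -0.1745 0; 0 0 2 -0.1745 0; 0 0 0 0 0; 0 0 0 0 0"

```text
time_s: 6.38
eef_pos: [0.4945, -0.0303, 0.061]
eef_rot: [-0.0, 0.989, 0.15, -0.001]
wrist_force: [0.4, 0.5, -1.7]
opening: 0.528
```

Run:
```python
from h import *
plan(.5,-.03,.027,17.45)
```

```text
t 6.375 pos [ 0.4945 -0.0303  0.061 ] jaw 17.25 tilt [-1.1e-03  4.0e-04 -1.0e+00] q [-0.3   0.27  1.93  0.    0.94 -0.6 ] open 0.528 F [ 0.4  0.5 -1.7]
yaw -0.0034  dx dy dz cm [0.54 0.14 3.4 ] norm 3.4
```

Request:
servo_tool:
  increments: "0 0 1.5 0 0; 0 0 1.2 0 0; 0 0 0.5 0 0; 0 0 0.3 0 0; 0 0 0 0 0; 0 0 0 0 0"

```text
time_s: 7.12
eef_pos: [0.4952, -0.0305, 0.0264]
eef_rot: [0.0, 0.988, 0.152, 0.0]
wrist_force: [0.5, -0.8, -2.4]
opening: 0.53
```

Run:
```python
from h import *
plan(.5,-.03,.027,17.45)
p,d=ctrl.camera("scene"); cv2.imwrite("pics/s2.png",cv2.resize(p[100:280,80:360,::-1],None,fx=2.8,fy=2.8))
```

```text
t 7.125 pos [ 0.4952 -0.0305  0.0264] jaw 17.44 tilt [ 6.e-04 -2.e-04 -1.e+00] q [-0.3   0.34  1.94 -0.    0.87 -0.61] open 0.53 F [ 0.5 -0.8 -2.4]
yaw -0.0001  dx dy dz cm [ 0.48  0.1  -0.06] norm 0.5
```

View pics/s2.png

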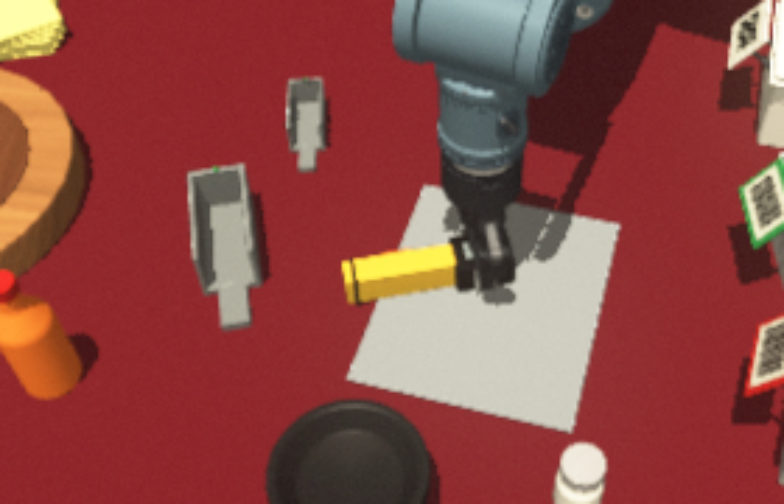

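Request:
servo_tool:
  increments: "0 0 0.1 0 0; 0 0 0 0 0.9; 0 0 0 0 0.9; 0 0 0 0 0.9; 0 0 0 0 0.9; 0 0 0 0 0.9; 0 0 -0.3 0 0.9; 0 0 0 0 0.9"

```text
time_s: 8.18
eef_pos: [0.4952, -0.0305, 0.0286]
eef_rot: [0.0, 0.988, 0.152, 0.0]
wrist_force: [0.1, 0.0, -0.0]
opening: 0.9
```

Run:
```python
from h import *
p,X=cloud("wrist"); cv2.imwrite("pics/w3.png",p[:,:,::-1])
p,d=ctrl.camera("top");_,X=cloud("top",p,d);cv2.imwrite("pics/t3.png",p[:,:,::-1])
plan(.451,-.188,.12,17.45)
```

```text
t 8.275 pos [ 0.495  -0.0305  0.0284] jaw 17.45 tilt [ 3.e-04 -1.e-04 -1.e+00] q [-0.3   0.33  1.94  0.    0.87 -0.61] open 0.9 F [0.3 0.5 0.5]
yaw -0.0001  dx dy dz cm [-8.92 13.71 -9.16] norm 18.7
```

View pics/w3.png

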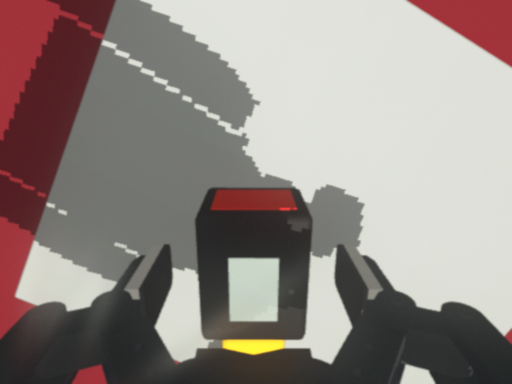

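Request:
servo_tool:
  increments: "0 0 0 0 0; 0 0 0 0 0; 0 0 0 0 0; 0 0 0 0 0; 0 0 -4 0 0; 0 0 -5 0 0; -2.23 3.35 -1 0 0; -2.23 3.35 0 0 0; -2.23 3.35 0 0 0; -2.23 3.35 0 0 0"

```text
time_s: 9.52
eef_pos: [0.449, -0.1857, 0.1277]
eef_rot: [-0.0, 0.988, 0.152, -0.0]
wrist_force: [-0.3, 0.1, -2.2]
opening: 0.529
```

Request:
servo_tool:
  increments: "0 0 0 0 0; 0 0 0 0 0; 0 0 0 0 0"

```text
time_s: 9.9
eef_pos: [0.4499, -0.1839, 0.1279]
eef_rot: [-0.0, 0.988, 0.152, -0.0]
wrist_force: [0.3, 0.9, -2.5]
opening: 0.529
```

Run:
```python
from h import *
plan(.450,-.185,.088,17.45)
p,d=ctrl.camera("top");_,X=cloud("top",p,d);cv2.imwrite("pics/t4.png",p[120:270,200:400,::-1].repeat(4,0).repeat(4,1))
h=cv2.cvtColor(p,cv2.COLOR_RGB2HSV);H,S,V=[h[...,i].astype(int) for i in range(3)]
m=(H>20)&(H<35)&(S>120)&(V>140);m[:,:270]=0;m[:,345:]=0;m[:140]=0;m[230:]=0
v,u=np.nonzero(m);print(m.sum(),rect(onplane("top",np.c_[u,v],.145)),np.nanmedian(X[m][:,2]))
```

```text
t 9.9 pos [ 0.4499 -0.1839  0.1279] jaw 17.51 tilt [-7.e-04  8.e-04 -1.e+00] q [-0.63  0.13  1.93  0.    1.08 -0.94] open 0.529 F [ 0.3  0.9 -2.5]
yaw 0.0011  dx dy dz cm [-0.03  0.11  3.99] norm 4.0
71 (array([ 484.8, -296.7]), array([25.1, 38.8]), 16.82) 0.14100963827421498
```

View pics/t4.png

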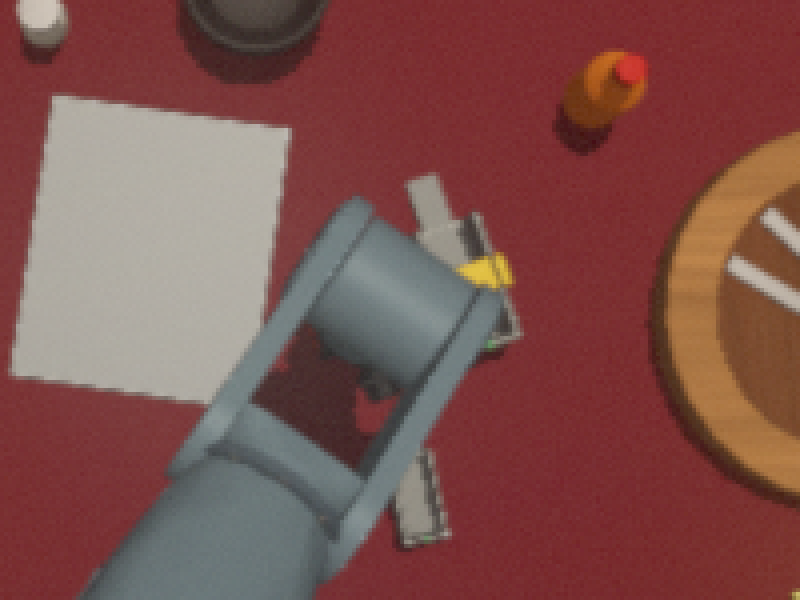

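Request:
servo_tool:
  increments: "0 0 2.5 0 0; 0 0.1 1.5 0 0; 0 0 0.7 0 0; 0 0 0.7 0 0; 0 0 0.7 0 0; 0 0 0 0 0"

```text
time_s: 10.7
eef_pos: [0.4505, -0.1848, 0.0675]
eef_rot: [-0.001, 0.988, 0.152, -0.0]
wrist_force: [-1.2, 6.0, 3.2]
opening: 0.529
```

Run:
```python
from h import *
plan(.450,-.185,.036,17.45)
p,d=ctrl.camera("scene"); cv2.imwrite("pics/s3.png",cv2.resize(p[110:250,100:300,::-1],None,fx=4,fy=4))
```

```text
t 10.7 pos [ 0.4505 -0.1848  0.0675] jaw 17.5 tilt [-2.0e-04  1.4e-03 -1.0e+00] q [-0.63  0.24  1.95  0.    0.95 -0.94] open 0.529 F [-1.2  6.   3.2]
yaw 0.0009  dx dy dz cm [-0.06  0.01  3.15] norm 3.1
```

View pics/s3.png

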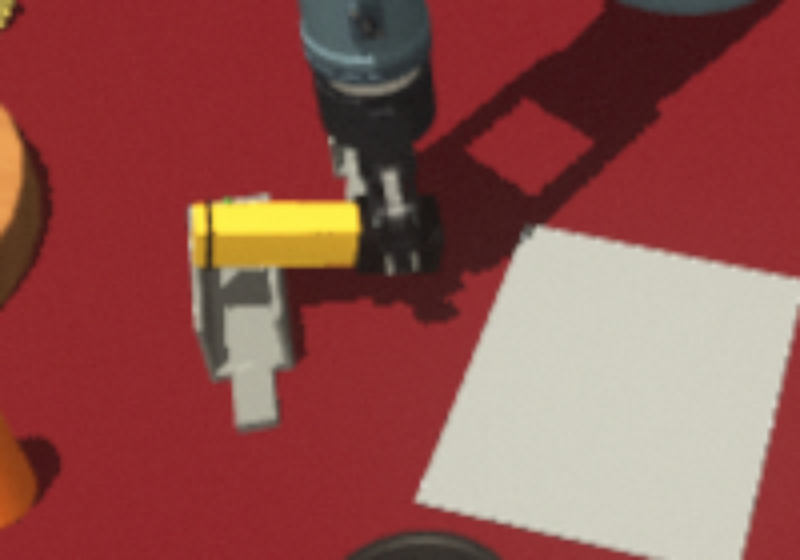

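Pivoting with little force (6 N), as planned. Continue down.

Request:
servo_tool:
  increments: "0 0 0.7 0 0; 0 0 0.7 0 0; 0 0 0.7 0 0; 0 0 0.5 0 0; 0 0 0.4 0 0; 0 0 0 0 0"

```text
time_s: 11.5
eef_pos: [0.4515, -0.1864, 0.0382]
eef_rot: [0.001, 0.988, 0.152, 0.001]
wrist_force: [-0.6, 1.7, 4.3]
opening: 0.53
```

Run:
```python
from h import *
plan(.450,-.185,.036,17.45)
p,d=ctrl.camera("scene"); cv2.imwrite("pics/s4.png",cv2.resize(p[110:250,100:300,::-1],None,fx=4,fy=4))
```

```text
t 11.5 pos [ 0.4515 -0.1864  0.0382] jaw 17.49 tilt [ 0.0018 -0.0015 -1.    ] q [-0.64  0.3   1.96 -0.    0.88 -0.94] open 0.53 F [-0.6  1.7  4.3]
yaw 0.0008  dx dy dz cm [-0.1  -0.18  0.22] norm 0.3
```

View pics/s4.png

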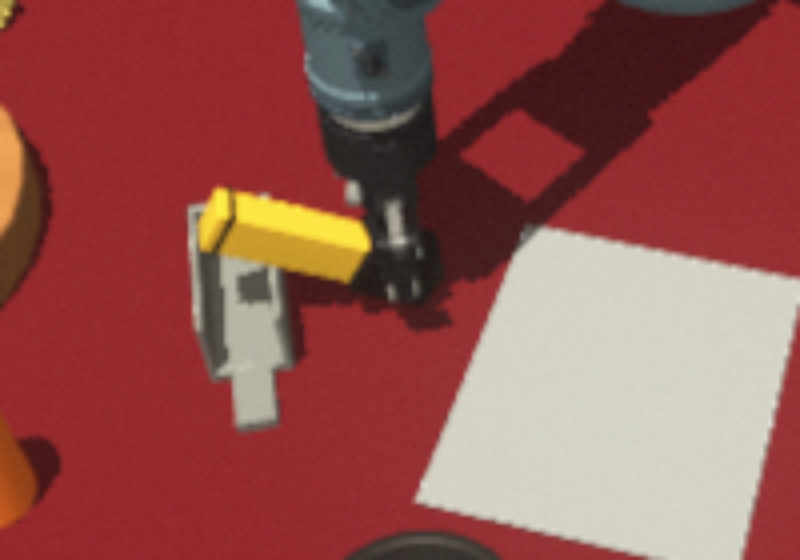

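```bash
cat >> h.py <<'E'
def yellow(name,box):
    p,X=cloud(name); a,b,c,e=box
    h=cv2.cvtColor(p,cv2.COLOR_RGB2HSV);H,S,V=[h[...,i].astype(int) for i in range(3)]
    m=(H>20)&(H<35)&(S>120)&(V>100)&np.isfinite(X[...,2]); k=np.zeros_like(m);k[c:e,a:b]=1; m&=k
    P=X[cv2.erode(m.astype(np.uint8),np.ones((2,2)))>0]
    c0=np.median(P,0);w=P[np.linalg.norm(P-c0,axis=1)<.12];c0=w.mean(0)
    U,s,Vt=np.linalg.svd(w-c0,full_matrices=False);a=Vt[0]*(1 if Vt[0][1]>0 else -1)
    print(name,"n",len(w),"c",c0.round(4),"axis",a.round(3),"heading",np.degrees(np.arctan2(a[1],a[0])).round(1),"pitchdown",np.degrees(np.arcsin(-a[2])).round(1),"ends",(w-c0).dot(a).min().round(3),(w-c0).dot(a).max().round(3),"sv",(s/np.sqrt(len(w))).round(4))
    return p,X,w
E
python3 - <<'E'
from h import *
p,X,w=yellow("scene",(130,250,120,220))
p,X,w=yellow("top",(280,345,140,230));cv2.imwrite("pics/t5.png",p[120:270,200:400,::-1].repeat(4,0).repeat(4,1))
E
```

```text
scene n 487 c [ 0.4829 -0.2526  0.0862] axis [-0.252  0.825 -0.506] heading 107.0 pitchdown 30.4 ends -0.055 0.055 sv [0.0312 0.0112 0.0054]
top n 53 c [ 0.4827 -0.293   0.1141] axis [-0.081  0.882  0.465] heading 95.2 pitchdown -27.7 ends -0.028 0.022 sv [0.0125 0.0069 0.0052]
```

Request:
servo_tool:
  increments: "0 0 0.2 0 0; 0 0 0.1 0 0; 0 0 0 0 0; 0 0 0 0 0.7; 0 0 0 0 0.8; 0 0 0 0 0.9; 0 0 0 0 1; 0 0 0 0 1; 0 0 0 0 1"

```text
time_s: 12.78
eef_pos: [0.4503, -0.1859, 0.0342]
eef_rot: [-0.0, 0.988, 0.152, -0.0]
wrist_force: [-0.5, 0.8, -0.6]
opening: 1.0
```

Run:
```python
from h import *
p,X,w=yellow("scene",(130,250,120,220))
cv2.imwrite("pics/s5.png",cv2.resize(p[110:250,100:300,::-1],None,fx=4,fy=4))
plan(.4762,-.2684,.12,17.45)
```

```text
scene n 476 c [ 0.4829 -0.2521  0.0858] axis [-0.247  0.815 -0.525] heading 106.9 pitchdown 31.6 ends -0.055 0.056 sv [0.0317 0.0112 0.0055]
t 12.825 pos [ 0.4503 -0.1859  0.0342] jaw 17.45 tilt [-1.e-04  1.e-04 -1.e+00] q [-0.64  0.31  1.96  0.    0.88 -0.94] open 1.0 F [ 0.4 -0.5 -0. ]
yaw -0.0001  dx dy dz cm [ 0.    8.64 -8.58] norm 12.2
```

View pics/s5.png

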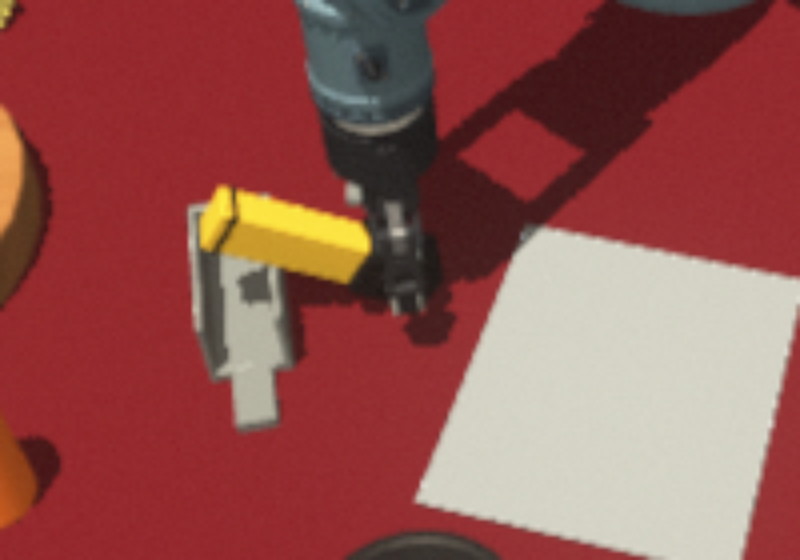

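Request:
servo_tool:
  increments: "0 0 -2 0 1; 0 0 -4 0 1; 0 0 -5 0 1; 0 0 -5 0 1; 0 0 -2 0 1; 0 2.5 0 0 1; 0 3.5 0 0 1; 0 0 0 0 1; 0 0 0 0 1; 0 0 0 0 1"

```text
time_s: 14.08
eef_pos: [0.468, -0.2423, 0.214]
eef_rot: [-0.0, 0.988, 0.152, -0.0]
wrist_force: [0.3, -0.3, 0.2]
opening: 0.995
```

Run:
```python
from h import *
p,X,w=yellow("wrist",(150,400,0,384))
cv2.imwrite("pics/w6.png",p[:,:,::-1]);np.savez("/tmp/w6.npz",p=p,X=X)
p,X,w=yellow("scene",(130,250,120,220))
plan(.4762,-.2684,.12,17.45)
```

```text
wrist n 4057 c [ 0.4713 -0.2504  0.0947] axis [-0.254  0.804 -0.538] heading 107.5 pitchdown 32.6 ends -0.054 0.057 sv [0.0311 0.0075 0.0014]
scene n 410 c [ 0.4845 -0.258   0.0895] axis [-0.229  0.803 -0.55 ] heading 105.9 pitchdown 33.3 ends -0.048 0.062 sv [0.0287 0.0113 0.0053]
t 14.175 pos [ 0.4682 -0.2425  0.2143] jaw 17.49 tilt [-1.e-04  2.e-04 -1.e+00] q [-0.7   0.11  1.76  0.    1.27 -1.01] open 0.999 F [-1.3  0.7  0.4]
yaw 0.0007  dx dy dz cm [-0.01  2.72  9.43] norm 9.8
```

View pics/w6.png

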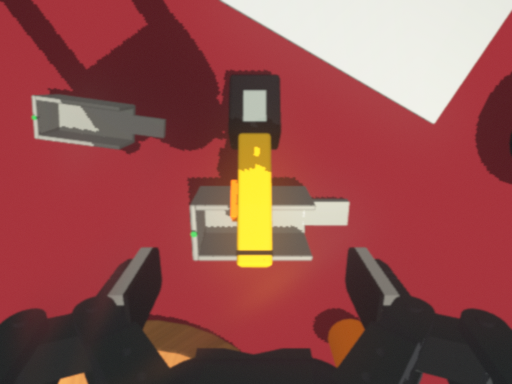

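Run:
```python
from h import *
plan(.4724,-.2542,.081,17.45)
```

```text
t 14.175 pos [ 0.4682 -0.2425  0.2143] jaw 17.49 tilt [-1.e-04  2.e-04 -1.e+00] q [-0.7   0.11  1.76  0.    1.27 -1.01] open 0.999 F [-1.3  0.7  0.4]
yaw 0.0007  dx dy dz cm [ 0.05  1.25 13.33] norm 13.4
```

Request:
servo_tool:
  increments: "-0.15 1.25 2 0 1; 0 0 4 0 1; 0 0 4 0 1; 0 0 2 0 1; 0 0 1.3 0 1; 0 0 0 0 1; 0 0 0 0 1"

```text
time_s: 15.05
eef_pos: [0.4713, -0.256, 0.0824]
eef_rot: [0.001, 0.988, 0.152, 0.001]
wrist_force: [-0.1, -0.5, -0.4]
opening: 0.996
```

Run:
```python
from h import *
plan(.4724,-.2542,.081,17.45)
p,X,w=yellow("scene",(130,250,120,220))
cv2.imwrite("pics/s7.png",cv2.resize(p[110:250,100:300,::-1],None,fx=4,fy=4))
```

```text
t 15.05 pos [ 0.4713 -0.256   0.0824] jaw 17.46 tilt [ 0.0014 -0.0012 -1.    ] q [-0.72  0.31  1.82 -0.    1.01 -1.02] open 0.996 F [-0.1 -0.5 -0.4]
yaw 0.0002  dx dy dz cm [ 0.16 -0.14  0.14] norm 0.3
scene n 203 c [ 0.4858 -0.2586  0.0895] axis [-0.25   0.832 -0.496] heading 106.8 pitchdown 29.7 ends -0.047 0.063 sv [0.0412 0.0111 0.0055]
```

View pics/s7.png

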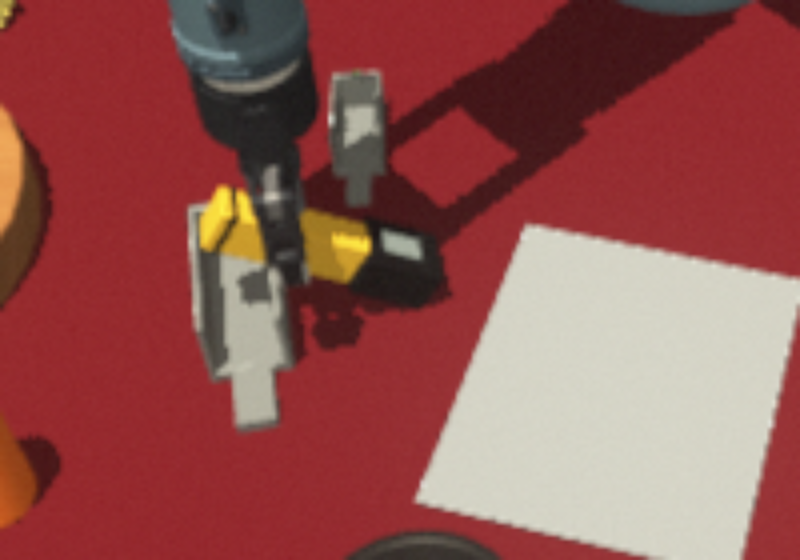

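Straddling the handle; close and lift.

Request:
servo_tool:
  increments: "0 -0.1 0 0 0.7; 0 0 0 0 0.5; 0 0 0 0 0; 0 0 0 0 0; 0 0 0 0 0; 0 0 0 0 0; 0 0 -1 0 0; 0 0 -3 0 0; 0 0 -4 0 0; 0 0 0 0 0"

```text
time_s: 16.35
eef_pos: [0.4719, -0.2563, 0.1648]
eef_rot: [0.003, 0.988, 0.152, 0.002]
wrist_force: [0.8, -0.4, -3.0]
opening: 0.321
```

Run:
```python
from h import *
plan(.4724,-.2542,.081,17.45)
p,X,w=yellow("scene",(120,280,100,220))
cv2.imwrite("pics/s8.png",cv2.resize(p[80:250,100:300,::-1],None,fx=3.5,fy=3.5))
p,X,w=yellow("wrist",(150,400,0,384))
cv2.imwrite("pics/w8.png",p[:,:,::-1]);np.savez("/tmp/w8.npz",p=p,X=X)
```

```text
t 16.35 pos [ 0.4719 -0.2563  0.1648] jaw 17.45 tilt [ 0.0048 -0.0048 -1.    ] q [-0.72  0.18  1.78 -0.    1.17 -1.02] open 0.321 F [ 0.8 -0.4 -3. ]
yaw -0.0001  dx dy dz cm [ 0.08 -0.24  8.38] norm 8.4
scene n 280 c [ 0.4855 -0.2589  0.1716] axis [-0.269  0.811 -0.519] heading 108.3 pitchdown 31.3 ends -0.05 0.061 sv [0.0394 0.0116 0.0082]
wrist n 13009 c [ 0.4663 -0.2427  0.1693] axis [-0.247  0.795 -0.554] heading 107.3 pitchdown 33.7 ends -0.04 0.046 sv [0.0242 0.0077 0.0029]
```

View pics/s8.png

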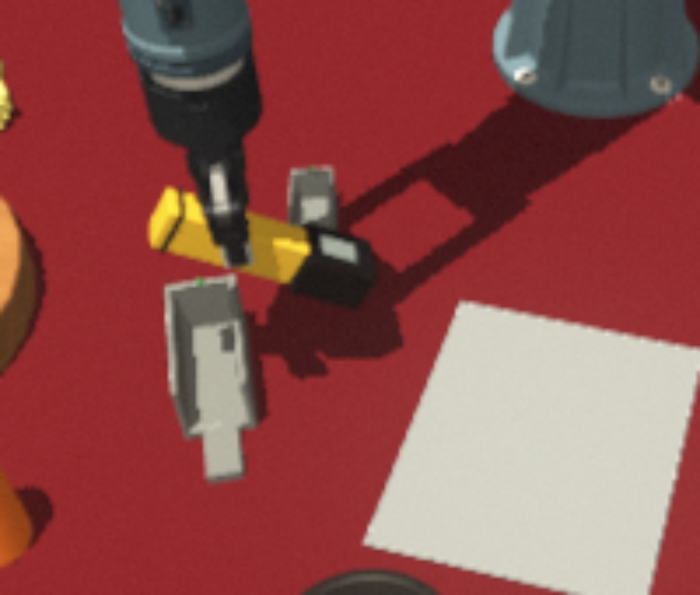

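View pics/w8.png

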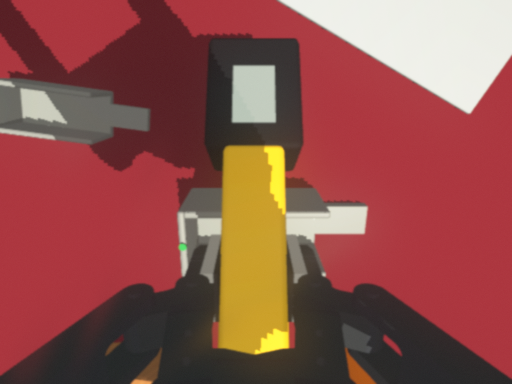

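Run:
```python
from h import *
z=np.load("/tmp/w8.npz");p=z["p"];X=z["X"]
o=ctrl.get_obs();M=quat(o["eef_rot"]);T=(X-o["eef_pos"])@M   # tool coords
Q=T[150:300,228:280].reshape(-1,3);Q=Q[np.isfinite(Q[:,0])];Q=Q[np.abs(Q[:,2]-np.median(Q[:,2]))<.05]
c=Q.mean(0);n=np.linalg.svd(Q-c,full_matrices=False)[2][2];n*=-np.sign(n[2]);print("plane n tool",n.round(3),"pitch",np.degrees(np.arctan2(-n[1],-n[2])).round(2),"rms",((Q-c)@n).std())
S=T[75:118,236:272].reshape(-1,3);print("screen dist to plane",((S-c)@n).mean())
J=np.nanmean(T[147:151,232:278].reshape(-1,3),0);print("junction",J.round(4))
F=np.nanmean(T[41:44,225:285].reshape(-1,3),0);print("front",F.round(4),np.linalg.norm(F-J))
col=T[30:170,253];print(np.c_[np.arange(30,170,6),col[::6].round(4)])
```

```text
plane n tool [-0.007 -0.545 -0.838] pitch 33.02 rms 0.0006162328979825079
screen dist to plane nan
junction [ 0.0005 -0.0495  0.0161]
front [ 0.0006 -0.0971  0.0469] 0.056666702318464164
[[ 3.000e+01  2.000e-04 -1.194e-01  1.610e-01]
 [ 3.600e+01  2.000e-04 -1.150e-01  1.614e-01]
 [ 4.200e+01 -1.000e-04 -9.720e-02  4.770e-02]
 [ 4.800e+01 -1.000e-04 -9.410e-02  4.420e-02]
 [ 5.400e+01 -1.000e-04 -9.120e-02  4.230e-02]
 [ 6.000e+01 -1.000e-04 -8.830e-02  4.100e-02]
 [ 6.600e+01 -1.000e-04 -8.550e-02  3.820e-02]
 [ 7.200e+01 -1.000e-04 -8.270e-02  3.610e-02]
 [ 7.800e+01 -1.000e-04 -7.990e-02  3.560e-02]
 [ 8.400e+01 -1.000e-04 -7.720e-02  3.340e-02]
 [ 9.000e+01 -1.000e-04 -7.450e-02  3.120e-02]
 [ 9.600e+01 -1.000e-04 -7.180e-02  3.010e-02]
 [ 1.020e+02 -1.000e-04 -6.920e-02  2.800e-02]
 [ 1.080e+02 -1.000e-04 -6.660e-02  2.540e-02]
 [ 1.140e+02 -1.000e-04 -6.400e-02  2.490e-02]
 [ 1.200e+02 -1.000e-04 -6.160e-02  2.160e-02]
 [ 1.260e+02 -1.000e-04 -5.870e-02  2.260e-02]
 [ 1.320e+02 -1.000e-04 -5.630e-02  2.010e-02]
 [ 1.380e+02 -2.000e-04 -5.390e-02  1.810e-02]
 [ 1.440e+02 -1.000e-04 -5.100e-02  1.910e-02]
 [ 1.500e+02 -2.000e-04 -4.900e-02  1.490e-02]
 [ 1.560e+02 -2.000e-04 -4.650e-02  1.380e-02]
 [ 1.620e+02 -2.000e-04 -4.390e-02  1.350e-02]
 [ 1.680e+02 -2.000e-04 -4.200e-02  9.800e-03]]
```

Run:
```python
from h import *
print(onplane("top",[[160.8,200.2]],.108))
z=np.load("/tmp/top0.npz");p=z["p"]
m=comp((cv2.cvtColor(p,cv2.COLOR_RGB2HSV)[...,0]>50)&(cv2.cvtColor(p,cv2.COLOR_RGB2HSV)[...,0]<80)&(cv2.cvtColor(p,cv2.COLOR_RGB2HSV)[...,1]>70),(134,204))
P=onplane("top",m,.112);print(P.mean(0),len(m))
plan(.481,.0675,.226,5.9)
```

```text
[[0.46127878 0.24067888 0.108     ]]
[0.45275083 0.33709909 0.112     ] 1524
t 16.45 pos [ 0.47   -0.2546  0.1611] jaw 17.44 tilt [-2.e-04 -2.e-04 -1.e+00] q [-0.72  0.19  1.79 -0.    1.17 -1.02] open 0.321 F [ 0.4  0.  -2.5]
yaw 0.2014  dx dy dz cm [  4.41 -31.92  -6.5 ] norm 32.9
```

Request:
servo_tool:
  increments: "0 0 -3.2 0.1 0; 0 0 -3.3 0.1014 0; 0.7 -4.5 0 0 0; 0.7 -4.5 0 0 0; 0.7 -4.5 0 0 0; 0.7 -4.5 0 0 0; 0.7 -4.5 0 0 0; 0.5 -3.2 0 0 0; 0 0 0 0 0; 0 0 0 0 0"

```text
time_s: 17.7
eef_pos: [0.483, 0.0049, 0.2251]
eef_rot: [-0.0, 0.999, 0.052, -0.001]
wrist_force: [0.2, -0.1, -2.4]
opening: 0.318
```

Run:
```python
from h import *
p,X=cloud("wrist");cv2.imwrite("pics/w9.png",p[:,:,::-1]);np.savez("/tmp/w9.npz",p=p,X=X)
plan(.480,.0675,.226,5.9)
```

```text
t 17.75 pos [0.4832 0.0045 0.2253] jaw 5.88 tilt [-0.0018 -0.     -1.    ] q [-0.24 -0.    1.85 -0.    1.29 -0.34] open 0.316 F [ 0.6 -0.8 -1.8]
yaw -0.0004  dx dy dz cm [ 0.33 -6.3  -0.07] norm 6.3
```

View pics/w9.png

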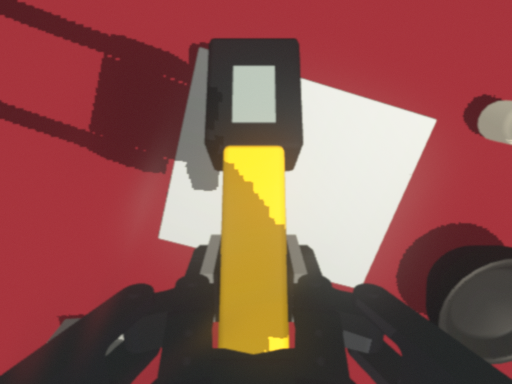

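Request:
servo_tool:
  increments: "0.1 -2.3 0 0 0; 0.1 -2 0 0 0; 0.1 -1.5 0 0 0; 0 -0.5 -0.1 0 0; 0 0 0 0 0; 0 0 0 0 0; 0 0 0 0 0; 0 0 0 0 0"

```text
time_s: 18.75
eef_pos: [0.4802, 0.0679, 0.2273]
eef_rot: [0.0, 0.999, 0.051, -0.0]
wrist_force: [-0.2, 0.2, -1.6]
opening: 0.323
```

Run:
```python
from h import *
plan(.480,.0675,.226,5.9)
p,X=cloud("scene");cv2.imwrite("pics/s10.png",cv2.resize(p[100:290,250:450,::-1],None,fx=3,fy=3))
o=ctrl.get_obs();M=quat(o["eef_rot"]);print("aim",(o["eef_pos"]+M@[0,-.1739,.1178]).round(4),"lens",(o["eef_pos"]+M@[0,-.09,.0633]).round(4))
# green-edge label in scene view
h=cv2.cvtColor(p,cv2.COLOR_RGB2HSV)
p2,X2=cloud("top");cv2.imwrite("pics/t10.png",p2[150:270,90:290,::-1].repeat(4,0).repeat(4,1))
```

```text
t 18.75 pos [0.4802 0.0679 0.2273] jaw 5.89 tilt [-0.e+00 -1.e-04 -1.e+00] q [-0.1  -0.    1.85 -0.    1.29 -0.21] open 0.323 F [-0.2  0.2 -1.6]
yaw -0.0002  dx dy dz cm [-0.02  0.03  0.13] norm 0.1
aim [0.4623 0.2409 0.1095] lens [0.4709 0.1574 0.164 ]
```

View pics/s10.png

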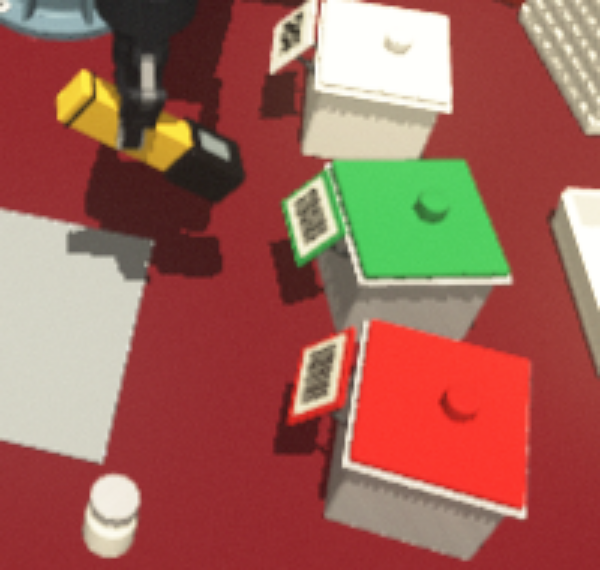

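View pics/t10.png

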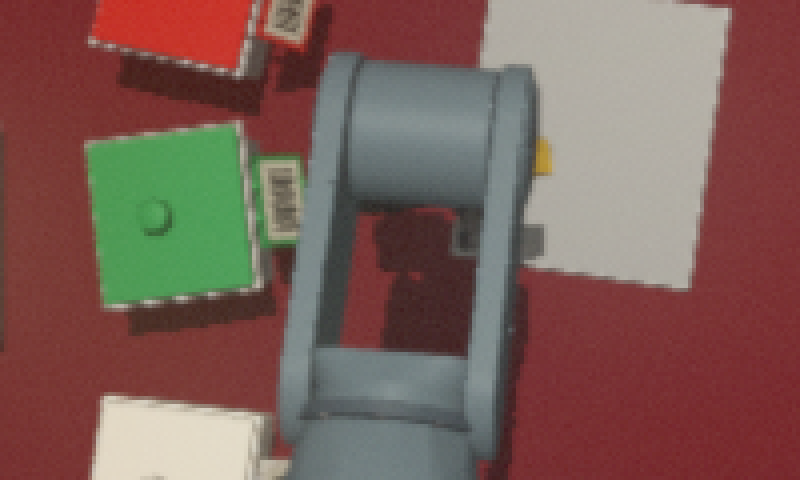

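Request:
servo_tool:
  increments: "0 0 0 0 0; 0 0 0 0 0; 0 0 0 0 0; 0 0 0 0 0; 0 0 0 0 0; 0 0 0 0 0; 0 0 0 0 0; 0 0 0 0 0; 0 0 0 0 0; 0 0 0 0 0"

```text
time_s: 20.1
eef_pos: [0.4801, 0.0681, 0.2273]
eef_rot: [-0.0, 0.999, 0.052, -0.0]
wrist_force: [0.2, 1.0, -2.3]
opening: 0.319
```

Request:
servo_tool:
  increments: "0 0 0.05 0 0; 0 0 0 0 0; 0 0 0 0 0; 0 0 0 0 0; 0 0 0 0 0; 0 0 0 0 0; 0 0 0 0 0; 0 0 0 0 0; 0 0 0 0 0; 0 0 0 0 0"

```text
time_s: 21.35
eef_pos: [0.4802, 0.0681, 0.2268]
eef_rot: [-0.0, 0.999, 0.052, 0.0]
wrist_force: [0.2, -0.2, -2.1]
opening: 0.32
```

Run:
```python
from h import *
p,X=cloud("scene"); K=ctrl.camera_params("scene")
h=cv2.cvtColor(p,cv2.COLOR_RGB2HSV);H,S,V=[h[...,i].astype(int) for i in range(3)]
# label board: region left of lid; fit plane
m=np.zeros(H.shape,bool);m[158:188,343:364]=1
Q=X[m];Q=Q[(Q[:,2]>.075)&(Q[:,2]<.14)&(Q[:,1]<.275)];c=np.median(Q,0)
for _ in range(5):
    n=np.linalg.svd(Q-c,full_matrices=False)[2][2];r=(Q-c)@n;Q=Q[abs(r)<.006];c=Q.mean(0)
n*=np.sign(n[2]);print(len(Q),c.round(4),"n",n.round(3),"elev",np.degrees(np.arcsin(n[2])).round(1),"az",np.degrees(np.arctan2(n[1],n[0])).round(1),"lo/hi",Q.min(0).round(3),Q.max(0).round(3))
plan(.52,-.08,.2,5.9)
```

```text
387 [0.4703 0.2433 0.1084] n [ 0.087 -0.809  0.582] elev 35.6 az -83.9 lo/hi [0.426 0.224 0.083] [0.508 0.262 0.132]
t 21.4 pos [0.4802 0.0681 0.2268] jaw 5.91 tilt [ 1.e-04  0.e+00 -1.e+00] q [-0.1  -0.    1.85  0.    1.29 -0.21] open 0.32 F [ 0.1 -0.3 -2. ]
yaw 0.0002  dx dy dz cm [ 2.44 15.14  2.68] norm 15.6
```

Request:
servo_tool:
  increments: "0 3 0 0 0; 0.7 4 0 0 0; 1.3 4 0 0 0; 1.4 1.7 3 0 0; 0 0 4 0 0; 0 0 4 0 0; 0 0 2 0 0; 0 0 0 0 0; 0 0 0 0 0"

```text
time_s: 22.52
eef_pos: [0.5279, -0.055, 0.0979]
eef_rot: [0.0, 0.999, 0.052, 0.001]
wrist_force: [-0.1, 0.2, -1.2]
opening: 0.318
```

Run:
```python
from h import *
plan(.527,-.055,.028,5.9)
```

```text
t 22.525 pos [ 0.5279 -0.055   0.0979] jaw 5.91 tilt [ 1.6e-03 -5.0e-04 -1.0e+00] q [-0.33  0.27  1.83  0.    1.03 -0.43] open 0.318 F [-0.1  0.2 -1.2]
yaw 0.0001  dx dy dz cm [-0.1  -0.01  6.99] norm 7.0
```

Request:
servo_tool:
  increments: "0 0 1 0 0; 0 0 0.7 0 0; 0 0 0.7 0 0; 0 0 0.7 0 0; 0 0 0.7 0 0; 0 0 0.7 0 0; 0 0 0 0 0"

```text
time_s: 23.4
eef_pos: [0.5292, -0.056, 0.0533]
eef_rot: [0.001, 0.999, 0.051, 0.002]
wrist_force: [1.8, -2.6, 3.9]
opening: 0.318
```

Run:
```python
from h import *
plan(.527,-.055,.028,5.9)
p,X=cloud("scene");cv2.imwrite("pics/s11.png",cv2.resize(p[110:260,170:370,::-1],None,fx=4,fy=4))
```

```text
t 23.4 pos [ 0.5292 -0.056   0.0533] jaw 5.85 tilt [ 0.0047 -0.0018 -1.    ] q [-0.33  0.35  1.85 -0.    0.94 -0.43] open 0.318 F [ 1.8 -2.6  3.9]
yaw -0.0008  dx dy dz cm [-0.22 -0.13  2.53] norm 2.5
```

View pics/s11.png

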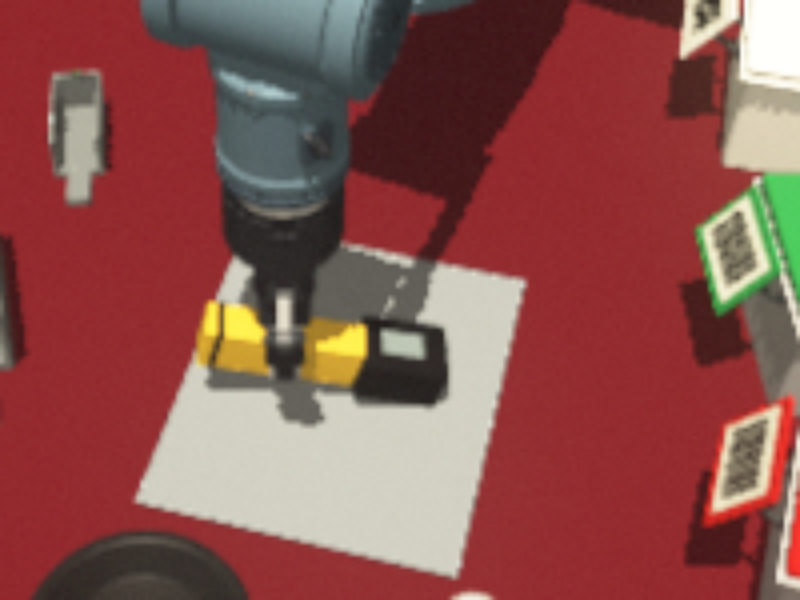

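Pivoting flat as intended; continue down, then release.

Request:
servo_tool:
  increments: "0 0 0.6 0 0; 0 0 0.6 0 0; 0 0 0.6 0 0; 0 0 0.5 0 0; 0 0 0.2 0 0; 0 0 0 0 0; 0 0 0 0 0"

```text
time_s: 24.32
eef_pos: [0.5278, -0.0551, 0.0274]
eef_rot: [0.0, 0.999, 0.051, 0.001]
wrist_force: [1.2, -3.5, 5.4]
opening: 0.322
```

Run:
```python
from h import *
plan(.527,-.055,.028,5.9)
```

```text
t 24.325 pos [ 0.5278 -0.0551  0.0274] jaw 5.89 tilt [ 1.7e-03 -6.0e-04 -1.0e+00] q [-0.33  0.4   1.85 -0.    0.89 -0.43] open 0.322 F [ 1.2 -3.5  5.4]
yaw -0.0001  dx dy dz cm [-0.08 -0.02 -0.06] norm 0.1
```

Request:
servo_tool:
  increments: "0 0 0 0 0.5; 0 0 0 0 0.7; 0 0 0 0 0.9; 0 0 0 0 0.9; 0 0 0 0 0.9; 0 0 -2 0 0.9; 0 0 -4 0 0.9; 0 0 -5 0 0.9; 0 0 -5 0 0.9; 0 0 0 0 0.9"

```text
time_s: 25.58
eef_pos: [0.53, -0.0556, 0.1917]
eef_rot: [0.002, 0.999, 0.052, 0.004]
wrist_force: [-0.5, -0.4, 0.2]
opening: 0.9
```

Request:
servo_tool:
  increments: "0 0 -2 0 0.9; 0 4 0 0 0.9; 0 4 0 0 0.9; 0 0 0 0 0.9; 0 0 0 0 0.9"

```text
time_s: 26.2
eef_pos: [0.5346, -0.1338, 0.2057]
eef_rot: [-0.001, 0.999, 0.051, -0.001]
wrist_force: [-0.4, -0.1, 0.1]
opening: 0.898
```

Run:
```python
from h import *
p,X,w=yellow("wrist",(150,400,0,384));cv2.imwrite("pics/w12.png",p[:,:,::-1])
n=np.linalg.svd(w-w.mean(0),full_matrices=False)[2][2];print("n",n.round(3))
p,X=cloud("scene");cv2.imwrite("pics/s12.png",p[:,:,::-1])
plan(.527,-.055,.2,5.9)
```

```text
wrist n 3988 c [ 0.5293 -0.0504  0.0414] axis [-0.104  0.995  0.001] heading 96.0 pitchdown -0.1 ends -0.06 0.049 sv [0.0294 0.0081 0.0013]
n [ 0.055  0.007 -0.998]
t 26.3 pos [ 0.5349 -0.1333  0.2061] jaw 5.95 tilt [-1.1e-03  8.0e-04 -1.0e+00] q [-0.46  0.17  1.71  0.    1.26 -0.56] open 0.901 F [-0.3  0.   0.2]
yaw 0.0009  dx dy dz cm [ 0.02 -7.86  0.62] norm 7.9
```

View pics/w12.png

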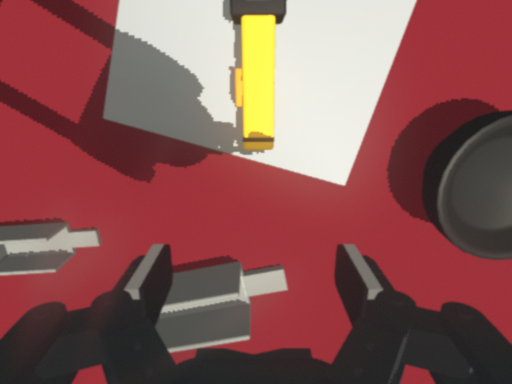

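View pics/s12.png

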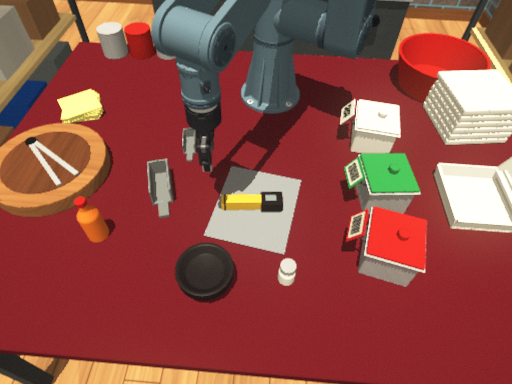

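```bash
python3 -c "
from bench import ctrl
print(ctrl.hand_in())"
```

```text
the job is handed in; nothing more can be done
None
```

The job is done and handed in at about 26 s of the 62 s allowed. The hand-in gives no verdict.

**What I did**
1. I gripped the scanner by its head, lifted it out of the cradle, laid it on the mat and let go.
2. The moves only turn the tool about its own axis, so I could not tilt the scanner directly. I took the head again and leaned the scanner, about 33° nose-down, on the cradle's side wall.
3. I regripped it by the handle over the trigger and held it still for about 2.5 s in front of the green label.
4. I pressed it flat on the mat, let go and moved clear.

**Scan checks**
- **Aim point:** about 2 mm from the label position I used for aiming. A separate plane fit put the label's centre 5–9 mm away, still within the 20 mm limit.
- **Angle:** pitch 33° against the label's 35°, and heading within 1°.
- **Trigger:** I had no direct reading. The measured opening of about 27–28 mm is close to the 29 mm expected when squeezed.

**Final checks**
- **Scanner:** its top is at 41 mm where 42 mm is expected. Its length is level within about 0.1° and its centre is near the middle of the mat.
- **Trigger:** out in the wrist picture.
- **One disagreement:** a plane fit to the handle showed about 3° of sideways tilt. I put that down to side-face pixels in the fit, and it is below the 0.12 rad (about 7°) limit either way.
- **Bystanders:** the bowl, bottle and shaker look unmoved in the last scene picture. I did not measure them again.

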